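# Unbolt the display pen's gate and hold it ajar

### The arm

A 6-joint arm with a two-finger parallel gripper is mounted at the origin on the work surface. World frame = base frame: x ahead of the robot, y to its left, z up, the work surface at z = 0. Lengths are in m, angles in rad, forces in N, time in s.
With the tool pointing down it reaches from about 0.3 to 0.875 m from the base axis. Payload 6.4 kg.
Tool frame: the origin (TCP) lies midway between the tips of the shut fingers; the grasp point (between the pads) lies 19 mm behind it; z points along the fingers, y is the line along which they close (so a half turn about z gives the same grasp; the last joint's range is limited). The gripper opens to 85 mm and grips with 20 to 120 N. Pads are 22 mm wide; open, the fingers measure 114 mm over their backs; the gripper's body (76 mm by 85 mm) begins 54 mm behind the grasp point. The pads swing forward as they close: fully open they stand 13 mm farther back than shut.
Start: joints at [1.056, 0.181, 1.607, -0, 1.354, -0.206], TCP at [0.175, 0.548, 0.197] pointing down, gripper open.
Joint ranges: [-2.99, 2.99], [-0.89, 2.07], [0.3, 2.58], [-1.14, 4.28], [0, 2.63], [-3.12, 3.12]. Speed limits (rad/s): [2.57, 2.57, 3.01, 3.14, 3.14, 3.14].

### API

Orientations are given as a unit quaternion [w, x, y, z].
In Python, from bench import ctrl gives the robot as it stands. The module is installed in compiled form; this text tells all that it offers.
- The arm moves only by the tool move_arm, never from a script. Its argument "plan" is one flat list of numbers, 6 for each row, row after row: the shift along the world's x, y, z in units of 50 mm (1.0 is 50 mm), then the turn, a rotation vector about the world's x, y, z in rad. A call has 1 to 10 rows; each row is the pose to reach, as a shift and turn from the pose commanded when the call began; what a row does not reach only later rows make up. A row lasts 1/8 s, in which the tool goes at most 62.5 mm and 10.7 degrees, less where a joint would pass 70% of its speed; a pose out of reach is approached as far as the arm can. A call with a gripper value outside its range is refused whole. "grip" is the finger opening in mm, from 0 to 85.4, set as the call begins (left out, the last holds). The fingers move at their own pace and stop on an object; the grip force is fixed at half the most. Time passes only in rows, so rows that repeat a pose let the fingers close. It gives the time, the measured TCP pose, the force, the opening and the grip force at its end, in the units of the state.
- ctrl.get_obs(): the state, without advancing time (a new reading comes with each control period).
- ctrl.camera(name): name is "side" or "top" or "wrist"; returns a dict with "pixels" (480x640x3 uint8, red, green, blue), "fx", "fy", "cx", "cy" (pixels), "dist_coeffs" ([k1, k2, p1, p2, k3] as OpenCV has them; the pictures are not rectified), "origin" and "attitude" of the camera in the world. Camera axes: x right, y down, z forward; pixel columns grow to the right and rows downward; lengths in m; the calibration is good to about 2 mm. A picture is of the moment at which its call begins. There is no depth.
- ctrl.hand_in(): hands the job in; it is judged then, once.
The state is a dict: "time_s": time; "q": joint angles; "dq": joint speeds; "joint_efforts": joint torques, N m; "eef_pos": TCP position; "eef_rot": TCP orientation; "wrist_force": force on the tool from outside, world axes, zero at the start; "torque": the same for the moment, N m; "opening": opening from 0.0 (shut) to 1.0 (fully open); "grasp_force": force on a finger pad.
Only numpy, scipy, OpenCV 4.12 (cv2) and the standard library are available. Lean on these libraries where they do the work, as an engineer would, in place of code of your own. Each camera call takes 0.05 s, during which the arm holds its last target. There are 200 camera calls.

### The job

On the coppersmith's stall, open the little gate of the display pen: first flip the cam lever on the gate's top right over towards the keeper post so that it frees the bolt, then take the bolt's upright knob, lift the sagging bolt so that its tooth clears the bent lip of the keeper and draw it fully back. Keeping hold of the knob, swing the gate ajar towards the robot, its free edge about 10 cm out, and finish while still holding it there by the knob (a spring pulls the gate shut). Do not disturb the copperware and tools standing about.

Things in the scene. Friction and masses are not known exactly. Their poses are not given: they have to be found in the camera images.
- pen: Low wooden display pen fixed on the table, 454 mm wide, 300 mm deep, its gate facing the robot. Origin: on the table, below the middle of the closed gate. x points away from the robot into the pen, y along the closed gate from the latch post to the hinge post, z up. Latch post y = -0.227 to -0.183; hinge post y = 0.183 to 0.227, 180 mm high. Pots stand inside from x = 0.08 on.
- keeper_lip (a point): Middle of the top edge of the keeper's bent-up steel lip on the latch post, pen frame (0, -0.196, 0.170), 25 mm wide. The bolt's tooth hangs behind it and catches on it while the bolt sags. Two cheeks beside the rod (gap 20 mm, tops with a cross bar at z = 0.213) keep the gate shut until the bolt is drawn about 30 mm.
- bolt_nose (a point): Centre of the nose end of the steel bolt, a round rod 12 mm across and 300 mm long on top of the gate, along it; pen frame (0, -0.215, 0.182) with all joints 0. Under its last 10 mm a tooth hangs down to z = 0.164. The rod runs in three staples (30 mm wide, tops at z = 0.212) at pen y = -0.162, -0.056 and 0.082.
- knob: The bolt's knob: plain steel upright cylinder, 16 mm diameter, standing on the bolt and moving with it. Origin on the rod's axis (pen frame 0, -0.015, 0.182 as built), z up; the free length to grip is from 7 to 50 mm above the origin. 33 mm clear to the next staple towards the latch, 90 mm towards the hinge.
- knob_grip (a point): Point on the knob's axis 34 mm above the rod's axis, a good height to grip (pen frame 0, -0.015, 0.216 as built).
- bolt_draw (a joint): How far the bolt is drawn, m: 0 home in the keeper, 0.05 fully back, towards the hinge (+y of the pen while the gate is shut). Friction about 1.5 N, stays where left. While the cam lever is not flipped its nose blocks a collar on the bolt.
- bolt_lift (a joint): How far the bolt is lifted in its tall worn staples, m: 0 sagged (rests there by its weight, about 4 N), 0.014 against the staples' tops. At least 0.008 is needed for the tooth to pass the keeper's lip (while bolt_draw runs from about 0.005 to 0.025); it drops again when not held up.
- lever (a joint): Angle of the cam lever, rad: near 0 locked (handle leans 50 degrees from upright towards the hinge side, +y), 1.745 fully over (leans 50 degrees towards the keeper post, -y); it turns about an axis along the gate's thickness (x). From 1.4 rad on the bolt is free. Stiff (about 0.4 N m), stays where left; can be pushed over with closed fingertips.
- lever_pivot (a point): On the cam lever's axis, pen frame (0, -0.118, 0.222) with the gate shut; bracket 41 mm wide in x, 22 mm in y, its top at z = 0.232.
- lever_end (a point): Centre of the 16 mm ball at the end of the lever's handle (10 mm round bar), 75 mm from the pivot.
- gate (a joint): Gate angle, rad: 0 shut, grows as the free edge swings towards the robot (pen -x); the free edge comes out about 36 mm per 0.1 rad. A spring pulls it shut: 0.30 N m when shut, 0.48 N m at 0.3 rad.
- gate_hinge (a point): On the gate's vertical hinge axis at the height of its top, pen frame (0, 0.18, 0.16). The knob's axis is 195 mm from it with the bolt home, 145 mm with the bolt fully back.
- gate_edge (a point): Free (latch) end of the gate's top, middle of its thickness, 360 mm from the hinge axis; pen frame (0, -0.18, 0.16) when shut. The gate is a slatted wooden frame with a top rail 50 mm thick in x.
- copper_pot: Bystander: copper pot with two handles, 125 mm wide, 75 mm high, in the pen. Origin under its centre.
- copper_jug: Bystander: copper jug with a handle, 115 mm high, in the pen. Origin under its centre.
- copper_bowl: Bystander: copper bowl, 104 mm across, 45 mm high, in the pen. Origin under its centre.
- candlestick: Bystander: brass candlestick, 84 mm wide, 110 mm high, beside one of the posts. Origin under its centre.
- brass_mug: Bystander: brass mug, 72 mm across, 80 mm high, beside the other post. Origin under its centre.
- hammer: Bystander: hammer lying on the table in front to the right, 240 mm long. Origin on the table, about under its middle.
- wood_block: Bystander: wooden block 60 x 90 x 35 mm lying in front to the left. Origin under its centre.

How it is judged:
By the outcome, as a careful person would: the job done as asked, in the order asked, and still so for the second after the job is handed in, while the arm keeps its last pose, push and grip.
It also fails if it takes over 50 s, if anything falls off the work surface, if the arm or the gripper's body presses on something with over 40 N, if the wrist force passes 120 N, or if a joint passes its speed limit or range.

## Working session

There is one attempt and no reset: what is moved stays moved. The work goes in short steps, Python scripts to look and compute and a tool call to move; the robot and the scene stay as the last step left them, time stands still between calls to the robot, and variables do not carry over. Pictures are saved under pics/ and viewed, at most 10 in all, crops included, and the job is handed in when it is done.

Besides the shell and the picture viewer there is one more tool, called after ">>>" by a JSON object that holds its "name" and its "arguments", one argument or row to a line. move_arm: Moves the arm, as the interface text tells. Its arguments: {"type":"object","properties":{"plan":{"type":"array"},"grip":{"type":"number"}},"required":["plan"]}

```bash
mkdir -p pics
python3 - <<'E'
from bench import ctrl
import cv2
o=ctrl.get_obs();print({k:o[k] for k in('time_s','eef_pos','eef_rot','opening')})
for n in('side','top'):
    c=ctrl.camera(n);cv2.imwrite(f'pics/{n}0.png',c['pixels'][:,:,::-1]);print(n,{k:v for k,v in c.items() if k!='pixels'})
E
```

```text
{'time_s': 0.0, 'eef_pos': array([0.17442068, 0.54725532, 0.19636681]), 'eef_rot': array([-3.18413633e-04,  1.53782903e-01,  9.88104242e-01, -8.51369173e-04]), 'opening': 0.9982823321865354}
side {'fx': 596.4632820675843, 'fy': 596.4632820675843, 'cx': 310.5838539535909, 'cy': 226.65178826612112, 'dist_coeffs': array([-0.18737821,  0.        ,  0.        ,  0.        ,  0.        ]), 'origin': array([ 0.45508746, -0.94241147,  1.29578875]), 'attitude': array([-0.34702919,  0.93700149, -0.03576154,  0.01789021])}
top {'fx': 467.1219832505439, 'fy': 467.1219832505439, 'cx': 315.59119260561016, 'cy': 240.26658690533012, 'dist_coeffs': array([-0.0229296,  0.       ,  0.       ,  0.       ,  0.       ]), 'origin': array([0.27441314, 0.03602144, 1.28957062]), 'attitude': array([ 0.07783662, -0.66801724,  0.73450339, -0.09054945])}
```

View pics/side0.png

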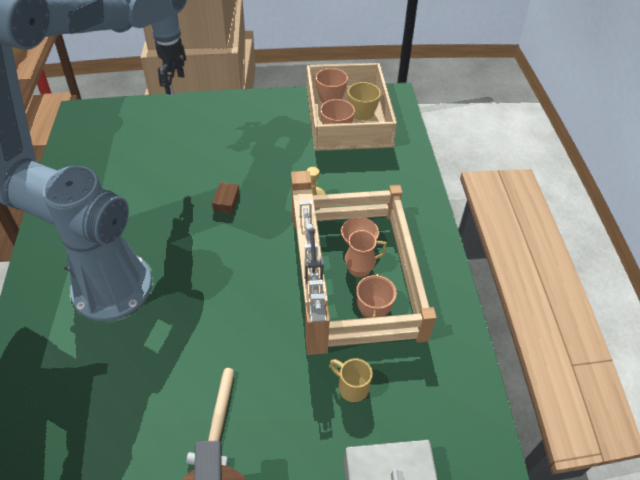

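View pics/top0.png

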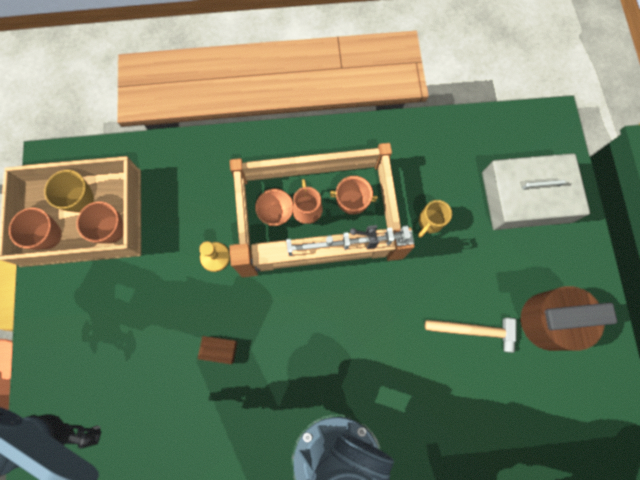

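The pen stands ahead of the robot. In the top view the hinge post is near (240,260) and the latch post near (400,243). I'll enlarge the gate in both views.

Run:
```python
import cv2,numpy as np
t=cv2.imread('pics/top0.png')[215:285,225:425]; s=cv2.imread('pics/side0.png')[165:360,280:345]
t=cv2.resize(t,None,fx=4,fy=4,interpolation=cv2.INTER_CUBIC)
s=cv2.rotate(cv2.resize(s,None,fx=4,fy=4,interpolation=cv2.INTER_CUBIC),cv2.ROTATE_90_COUNTERCLOCKWISE)
o=np.zeros((600,800,3),np.uint8);o[:280]=t;o[300:560,:780]=s
cv2.imwrite('pics/crop.png',o)
```

```text
(no output)
```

View pics/crop.png

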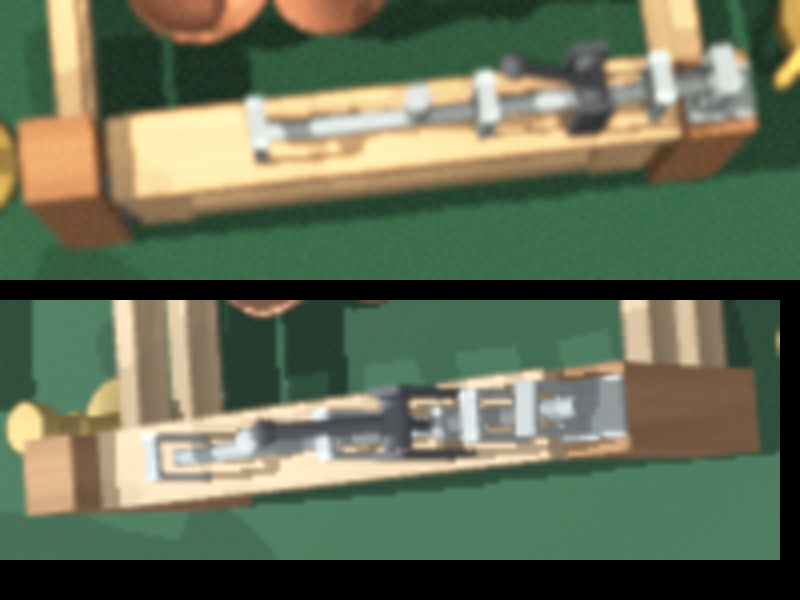

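Top crop, in full-image pixels: hinge post top (240,254.7), staples (290.5,247), (346,240.7) and (390,236), knob top (329.5,240), lever ball (353,231.5). Next I'll fit the pen pose from both views.

```bash
cat > h.py <<'E'
import numpy as np,cv2
from scipy.spatial.transform import Rotation as R
def rot(q): return R.from_quat(q,scalar_first=True)
def project(c,P):
    r=rot(c['attitude']).inv(); P=np.atleast_2d(P)
    K=np.array([[c['fx'],0,c['cx']],[0,c['fy'],c['cy']],[0,0,1]])
    return cv2.projectPoints((r.apply(P-c['origin'])).reshape(-1,1,3),np.zeros(3),np.zeros(3),K,np.array(c['dist_coeffs']))[0][:,0]
def pen2w(p,P):
    P=np.atleast_2d(P).astype(float); return R.from_euler('z',p[2]).apply(P)+[p[0],p[1],0]
E
python3 - <<'E'
from h import *
from bench import ctrl
from scipy.optimize import least_squares
T=ctrl.camera('top');S=ctrl.camera('side')
s50,c50=np.sin(np.radians(50)),np.cos(np.radians(50))
ball=[0,-.118+.075*s50,.222+.075*c50]
names=['hpost','sth','stm','stl','knob','ball']
P=[[0,.205,.18],[0,.082,.212],[0,-.056,.212],[0,-.162,.212],[0,-.015,.232],ball]
U=np.array([[240,254.7],[290.5,247],[346,240.7],[390,236],[329.5,240],[353,231.5]])
P2=[[0,.205,.18],[0,.082,.212],[0,-.162,.212],ball]
v=np.array([[50,475],[152,457],[468,415],[260,435]])
V=np.c_[345-(v[:,1]-300)/4,165+v[:,0]/4]
f=lambda p:np.r_[project(T,pen2w(p,P))-U,project(S,pen2w(p,P2))-V].ravel()
r=least_squares(f,[.55,0,0],loss='soft_l1');print(r.x.round(4));print(f(r.x).reshape(-1,2).round(1))
for n,p in zip(['pivot','ball','knobgrip','hinge','edge'],pen2w(r.x,[[0,-.118,.222],ball,[0,-.015,.216],[0,.18,.16],[0,-.18,.16]])):print(n,p.round(4))
E
```

```text
[ 0.5309 -0.0156  0.0247]
[[-0.2 -0.5]
 [-1.  -1.7]
 [ 1.3 -2. ]
 [ 1.2 -2.4]
 [ 1.  -1.4]
 [-1.9  0.7]
 [-1.6 -0.9]
 [-1.6 -0.9]
 [-1.5  0.1]
 [-1.   0.5]]
pivot [ 0.5338 -0.1335  0.222 ]
ball [ 0.5324 -0.0761  0.2702]
knobgrip [ 0.5313 -0.0306  0.216 ]
hinge [0.5265 0.1644 0.16  ]
edge [ 0.5353 -0.1955  0.16  ]
```

>>> {"name": "move_arm", "arguments": {
  "plan": [0.4,-0.5,0.8,0,0,-0.12,1.0,-1.4,1.4,0,0,-0.26,1.7,-2.5,1.8,0,0,-0.4,2.4,-3.6,2.1,0,0,-0.54,3.1,-4.7,2.4,0,0,-0.68,3.9,-5.8,2.6,0,0,-0.82,4.7,-6.9,2.7,0,0,-0.96,5.5,-8.0,2.8,0,0,-1.1,6.2,-9.0,2.8,0,0,-1.238,6.8,-10,2.8,0,0,-1.238],
  "grip": 0
}}

```text
time_s: 1.45
eef_pos: [0.5016, 0.068, 0.3372]
eef_rot: [0.0, 0.699, 0.715, 0.0]
wrist_force: [1.7, 0.9, -0.1]
opening: -0.002
grasp_force: 0.0
```

Run:
```python
from h import *
from bench import ctrl
o=ctrl.get_obs();print(o['time_s'],o['eef_pos'],rot(o['eef_rot']).as_matrix().round(3),o['q'],o['wrist_force'])
c=ctrl.camera('wrist');cv2.imwrite('pics/w1.png',c['pixels'][:,:,::-1]);print({k:v for k,v in c.items() if k!='pixels'})
p=[.5309,-.0156,.0247]
print(project(c,pen2w(p,[[0,-.015,.232],[0,-.0605,.270],[0,.082,.212],[0,-.056,.212],[0,-.162,.212]])).round(0))
```

```text
1.45 [0.50162616 0.0680326  0.33721712] [[-0.022  1.     0.001]
 [ 1.     0.022  0.   ]
 [ 0.     0.001 -1.   ]] [-1.00253084e-01 -5.91891395e-02  1.58198661e+00  2.73387569e-04
  1.61819971e+00 -1.22570308e-01] [ 1.68024082  0.93207122 -0.12098903]
{'fx': 378.29028903523664, 'fy': 378.29028903523664, 'cx': 321.83635478744276, 'cy': 237.54679398733532, 'dist_coeffs': array([-0.06429145,  0.        ,  0.        ,  0.        ,  0.        ]), 'origin': array([0.50005215, 0.1326959 , 0.51335592]), 'attitude': array([0.13281049, 0.99107625, 0.01119864, 0.00195744])}
[[354. 338.]
 [357. 415.]
 [355. 219.]
 [352. 366.]
 [349. 456.]]
```

View pics/w1.png

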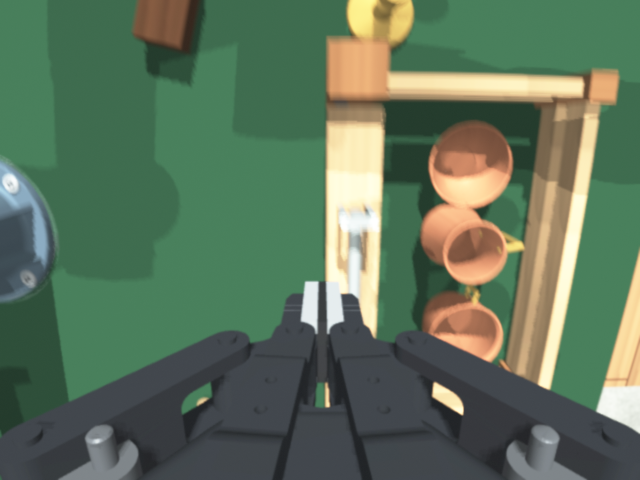

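The wrist view shows the hinge staple at about (357,215) against the predicted (355,219), so the pen pose is good to about 3 mm. I'll correct it to x 0.533, y -0.0135, then go down beside the lever ball.

>>> {"name": "move_arm", "arguments": {
  "plan": [0.3,-0.9,-0.5,0,0,0,0.64,-1.8,-1.1,0,0,0,0.64,-1.8,-1.58,0,0,0,0.64,-1.8,-1.58,0,0,0]
}}

```text
time_s: 2.0
eef_pos: [0.5311, -0.02, 0.2557]
eef_rot: [-0.002, 0.699, 0.715, -0.001]
wrist_force: [1.2, -0.2, -0.4]
opening: -0.0
grasp_force: 0.0
```

>>> {"name": "move_arm", "arguments": {
  "plan": [0.05,-0.35,0.05,0,0,0,0.07,-0.65,0.05,0,0,0,0.08,-0.95,0.05,0,0,0,0.09,-1.25,0.05,0,0,0,0.1,-1.55,0.05,0,0,0,0.1,-1.85,0.05,0,0,0,0.1,-2.15,0.05,0,0,0,0.1,-2.45,0.05,0,0,0,0.1,-2.7,0.05,0,0,0,0.1,-2.8,0.05,0,0,0]
}}

```text
time_s: 3.25
eef_pos: [0.5376, -0.161, 0.2605]
eef_rot: [-0.0, 0.699, 0.715, -0.0]
wrist_force: [-0.3, 0.2, -0.4]
opening: 0.001
grasp_force: 0.0
```

Run:
```python
from h import *
from bench import ctrl
o=ctrl.get_obs();print(o['time_s'],o['eef_pos'],o['wrist_force'])
c=ctrl.camera('wrist');cv2.imwrite('pics/w2.png',c['pixels'][:,:,::-1])
p=[.533,-.0135,.0247];print(project(c,pen2w(p,[[0,-.015,.232],[0,.082,.212],[0,-.056,.212]])).round(0))
```

```text
3.25 [ 0.53762035 -0.16099909  0.26046304] [-0.28481083  0.24541201 -0.38023395]
[[ 319.   -7.]
 [ 319. -190.]
 [ 320.   86.]]
```

View pics/w2.png

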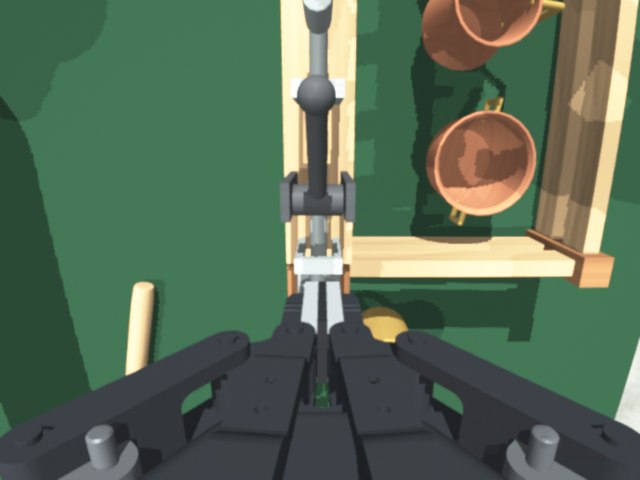

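The lever ball is still on the hinge side at (317,95) and its pivot is near (317,200). It was not flipped. I'll work out the lever angle from the pixels.

Run:
```python
from h import *
from bench import ctrl
o=ctrl.get_obs();c=ctrl.camera('wrist');p=[.533,-.0135,.0247]
for a in range(60,-61,-10):
    t=np.radians(a);print(a,project(c,pen2w(p,[[0,-.118+.075*np.sin(t),.222+.075*np.cos(t)]])).round(0))
print(project(c,pen2w(p,[[0,-.118,.222],[0,-.162,.212],[0,-.196,.213],[0,-.215,.182]])).round(0))
print('tip',project(c,o['eef_pos']).round(0), c['origin'],o['q'])
s=ctrl.camera('side')['pixels'][150:360,200:420,::-1];cv2.imwrite('pics/s2.png',cv2.resize(s,None,fx=2.8,fy=2.8,interpolation=cv2.INTER_CUBIC))
```

```text
60 [[319.  65.]]
50 [[319.  79.]]
40 [[319. 100.]]
30 [[319. 128.]]
20 [[319. 160.]]
10 [[319. 195.]]
0 [[319. 230.]]
-10 [[319. 261.]]
-20 [[319. 288.]]
-30 [[319. 308.]]
-40 [[320. 322.]]
-50 [[320. 330.]]
-60 [[320. 333.]]
[[320. 198.]
 [320. 265.]
 [320. 315.]
 [321. 319.]]
tip [[322. 270.]] [ 0.53614628 -0.09642254  0.43657806] [-5.02561030e-01  1.03493471e-01  1.56622839e+00 -1.63333855e-04
  1.47192111e+00 -5.25679432e-01]
```

View pics/s2.png

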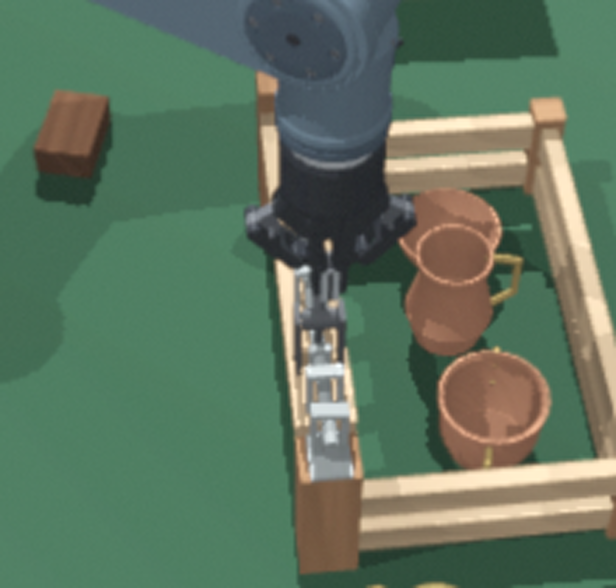

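Run:
```python
from h import *
from bench import ctrl
o=ctrl.get_obs();c=ctrl.camera('side');p=[.533,-.0135,.0247]
print(o['time_s'],o['eef_pos'],o['q'],o['wrist_force'])
def f(P): return ((project(c,P)-[200,150])*2.8).round(0)
print('tip',f(o['eef_pos']),f(o['eef_pos']+[0,0,.06]))
print(f(pen2w(p,[[0,-.118,.222],[0,-.162,.212],[0,-.196,.213],[0,-.06,.27],[0,-.175,.27],[0,-.015,.232]])))
im=c['pixels'][:,:,::-1];a=cv2.imread('pics/s2.png')
cv2.imwrite('pics/s3.png',cv2.resize(im[210:310,270:370],None,fx=6,fy=6,interpolation=cv2.INTER_CUBIC))
```

```text
3.4 [ 0.53765979 -0.16009297  0.26048293] [-5.01094348e-01  1.02903171e-01  1.56682441e+00  2.08768180e-04
  1.47211217e+00 -5.24882352e-01] [ 0.15073516 -0.52413678  0.36716039]
tip [[324. 315.]] [[325. 267.]]
[[318. 316.]
 [324. 368.]
 [329. 402.]
 [311. 223.]
 [327. 337.]
 [305. 212.]]
```

View pics/s3.png

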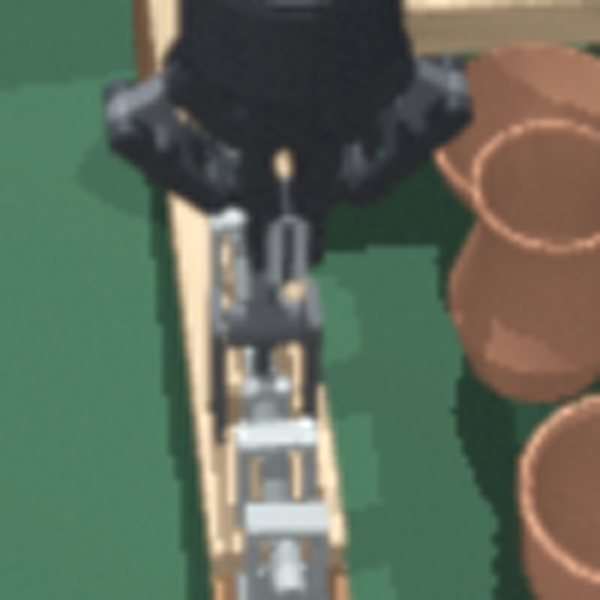

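The finger really did pass the lever at y -0.16, yet the lever is still locked. I'll lift back over it and push again in small steps, slightly lower, watching the force.

>>> {"name": "move_arm", "arguments": {
  "plan": [0,0,1.2,0,0,0,-0.05,0.9,1.3,0,0,0,-0.1,2.0,1.3,0,0,0,-0.12,2.85,1.0,0,0,0,-0.12,2.85,0.0,0,0,0,-0.12,2.85,-0.2,0,0,0,-0.12,2.85,-0.2,0,0,0]
}}

```text
time_s: 4.32
eef_pos: [0.5316, -0.0177, 0.2507]
eef_rot: [-0.0, 0.699, 0.715, -0.0]
wrist_force: [-0.1, -0.4, 0.8]
opening: 0.001
grasp_force: 0.0
```

>>> {"name": "move_arm", "arguments": {
  "plan": [0,-0.3,0,0,0,0,0,-0.6,0,0,0,0,0,-0.8,0,0,0,0,0,-0.9,0,0,0,0]
}}

```text
time_s: 4.82
eef_pos: [0.5318, -0.0639, 0.2508]
eef_rot: [0.0, 0.699, 0.715, 0.0]
wrist_force: [-0.1, 0.8, -0.9]
opening: -0.001
grasp_force: 0.0
```

>>> {"name": "move_arm", "arguments": {
  "plan": [0,-0.2,0,0,0,0,0,-0.3,0,0,0,0]
}}

```text
time_s: 5.08
eef_pos: [0.5317, -0.0782, 0.2505]
eef_rot: [-0.0, 0.699, 0.715, -0.0]
wrist_force: [0.3, -0.5, -0.2]
opening: -0.004
grasp_force: 0.0
```

>>> {"name": "move_arm", "arguments": {
  "plan": [0,-0.2,0,0,0,0,0,-0.3,0,0,0,0]
}}

```text
time_s: 5.32
eef_pos: [0.5317, -0.0932, 0.2505]
eef_rot: [-0.0, 0.699, 0.715, -0.0]
wrist_force: [0.1, -0.1, 0.6]
opening: 0.001
grasp_force: 0.0
```

Run:
```python
from h import *
from bench import ctrl
o=ctrl.get_obs();print(o['time_s'],o['eef_pos'],o['wrist_force'])
a=ctrl.camera('side')['pixels'][190:290,270:370,::-1];c=ctrl.camera('wrist');b=c['pixels'][:,:,::-1]
p=[.533,-.0155,.0247]
for g in(60,50,40,30,20,10,0,-20):
    t=np.radians(g);print(g,project(c,pen2w(p,[[0,-.118+.075*np.sin(t),.222+.075*np.cos(t)]])).round(0))
o=np.zeros((400,800,3),np.uint8);o[:,:400]=cv2.resize(a,(400,400),interpolation=cv2.INTER_CUBIC);o[:300,400:]=cv2.resize(b,(400,300));cv2.imwrite('pics/w4.png',o)
```

```text
5.325 [ 0.53168578 -0.09317495  0.25049383] [ 0.08518191 -0.05558754  0.64658041]
60 [[329. 225.]]
50 [[329. 248.]]
40 [[329. 275.]]
30 [[330. 307.]]
20 [[330. 340.]]
10 [[330. 372.]]
0 [[330. 401.]]
-20 [[329. 442.]]
```

View pics/w4.png

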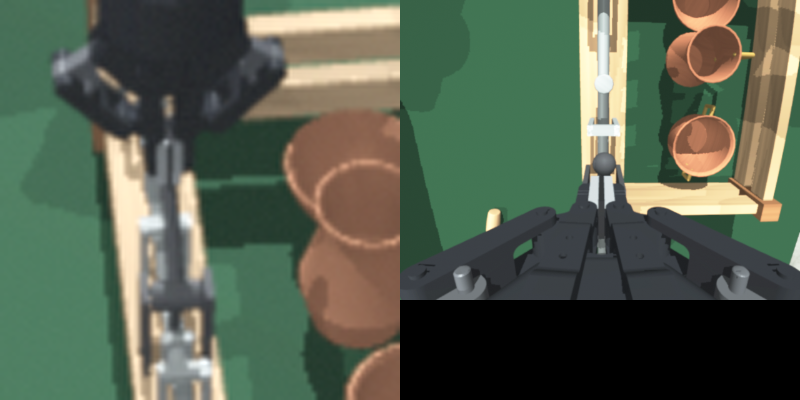

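Wrist view: the ball is at about (325,259) and the fingertips overlap the bar without touching it. The tips seem to ride about a centimetre above the nominal TCP. I'll back off between the knob and the ball, go lower and watch the force.

>>> {"name": "move_arm", "arguments": {
  "plan": [0,0,0.3,0,0,0,0,0.4,0.5,0,0,0,0,0.76,0.3,0,0,0,0,0.76,0,0,0,0,0,0.76,-0.15,0,0,0,0,0.76,-0.3,0,0,0,0,0.76,-0.3,0,0,0]
}}

```text
time_s: 6.3
eef_pos: [0.5312, -0.0548, 0.2345]
eef_rot: [-0.001, 0.699, 0.715, -0.0]
wrist_force: [0.6, -0.2, -0.2]
opening: -0.002
grasp_force: 0.0
```

>>> {"name": "move_arm", "arguments": {
  "plan": [0,-0.1,0,0,0,0,0,-0.2,0,0,0,0,0,-0.3,0,0,0,0]
}}

```text
time_s: 6.68
eef_pos: [0.533, -0.0645, 0.2383]
eef_rot: [-0.002, 0.698, 0.716, 0.005]
wrist_force: [-2.2, 28.1, 21.3]
opening: -0.003
grasp_force: 14.4
```

Contact now. The reaction points +y and +z, as if the tip rides on top of the ball. I'll back off and work out the true tip height from the wrist picture, where the tip's near edge was at row 282.

>>> {"name": "move_arm", "arguments": {
  "plan": [0,0.1,0,0,0,0,0,0.3,0,0,0,0]
}}

```text
time_s: 6.92
eef_pos: [0.532, -0.055, 0.2361]
eef_rot: [0.001, 0.699, 0.715, 0.0]
wrist_force: [-0.4, 0.2, 1.5]
opening: 0.001
grasp_force: 0.0
```

Run:
```python
from h import *
from bench import ctrl
o=ctrl.get_obs();c=ctrl.camera('wrist');s=ctrl.camera('side')
print(o['eef_pos'],o['wrist_force'],o['opening'])
for h in(0,.01,.02,.03,.04):print(h,project(c,o['eef_pos']+[[-.009,.011,h],[.009,.011,h],[0,-.011,h]]).round(0).tolist(),project(s,o['eef_pos']+[0,0,h]).round(0))
p=[.533,-.0155,.0247]
for g in(60,50,40,30):
    t=np.radians(g);print(g,project(c,pen2w(p,[[0,-.118+.075*np.sin(t),.222+.075*np.cos(t)]])).round(0))
a=s['pixels'][180:290,260:370,::-1];b=c['pixels'][150:400,220:420,::-1]
im=np.zeros((600,800,3),np.uint8);im[:320,:320]=cv2.resize(a,(320,320),interpolation=cv2.INTER_CUBIC);im[:,320:]=cv2.resize(b,(480,600),interpolation=cv2.INTER_CUBIC);cv2.imwrite('pics/w5.png',im)
```

```text
[ 0.53198833 -0.05502907  0.23607649] [-0.40613175  0.18447832  1.51428302] 0.0007966450025833735
0 [[304.0, 248.0], [341.0, 249.0], [321.0, 291.0]] [[309. 233.]]
0.01 [[303.0, 255.0], [342.0, 255.0], [321.0, 299.0]] [[309. 230.]]
0.02 [[302.0, 262.0], [343.0, 263.0], [321.0, 308.0]] [[309. 227.]]
0.03 [[300.0, 270.0], [344.0, 271.0], [321.0, 319.0]] [[309. 225.]]
0.04 [[299.0, 279.0], [346.0, 280.0], [321.0, 330.0]] [[309. 222.]]
60 [[326. 317.]]
50 [[327. 344.]]
40 [[327. 376.]]
30 [[327. 411.]]
```

View pics/w5.png

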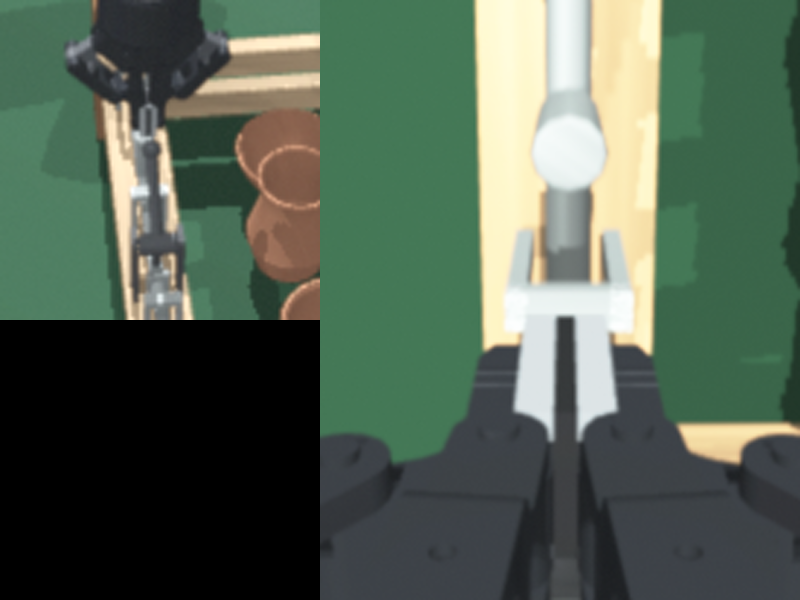

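The wrist view puts the pad tips at row 281. That row, the side view and the contact all say the real tips sit about 35 mm behind the nominal TCP, so I'll use that offset. Now I'll lower so the true tip is near 0.257 and push gently.

>>> {"name": "move_arm", "arguments": {
  "plan": [0,0.12,0,0,0,0,0,0.12,-0.15,0,0,0,0,0.12,-0.3,0,0,0,0,0.12,-0.3,0,0,0]
}}

```text
time_s: 7.52
eef_pos: [0.531, -0.0486, 0.2193]
eef_rot: [-0.001, 0.699, 0.715, -0.001]
wrist_force: [0.1, -0.1, 0.2]
opening: -0.001
grasp_force: 0.0
```

>>> {"name": "move_arm", "arguments": {
  "plan": [0,-0.1,0,0,0,0,0,-0.25,0,0,0,0,0,-0.4,0,0,0,0]
}}

```text
time_s: 7.9
eef_pos: [0.5323, -0.0663, 0.2217]
eef_rot: [-0.001, 0.698, 0.716, 0.003]
wrist_force: [-1.2, 22.5, 17.0]
opening: -0.003
grasp_force: 11.6
```

The reaction lies along the handle: friction jams a purely horizontal push. I'll follow the ball's arc instead, going up and over.

>>> {"name": "move_arm", "arguments": {
  "plan": [-0.02,-0.1,0.12,0,0,0,-0.02,-0.2,0.22,0,0,0,-0.02,-0.32,0.3,0,0,0]
}}

```text
time_s: 8.28
eef_pos: [0.5305, -0.0843, 0.2353]
eef_rot: [-0.001, 0.698, 0.716, 0.0]
wrist_force: [0.9, 5.0, -3.0]
opening: 0.003
grasp_force: 2.3
```

>>> {"name": "move_arm", "arguments": {
  "plan": [0,-0.16,0.09,0,0,0,0,-0.34,0.17,0,0,0,0,-0.58,0.23,0,0,0,0.02,-0.85,0.25,0,0,0,0.03,-1.11,0.23,0,0,0,0.04,-1.35,0.16,0,0,0,0.05,-1.56,0.06,0,0,0,0.05,-1.73,-0.04,0,0,0]
}}

```text
time_s: 9.28
eef_pos: [0.5325, -0.1701, 0.2331]
eef_rot: [-0.002, 0.699, 0.716, 0.001]
wrist_force: [-1.6, 15.6, 3.3]
opening: -0.001
grasp_force: 8.5
```

```bash
cat > lev.py <<'E'
from h import *
from bench import ctrl
o=ctrl.get_obs();c=ctrl.camera('top');w=ctrl.camera('wrist')
print(o['time_s'],o['eef_pos'],o['wrist_force'])
p=[.533,-.0155,.0247]
g=lambda n,im:cv2.cvtColor(im['pixels'],cv2.COLOR_RGB2GRAY)
for a in(50,30,10,-10,-30,-50):
    t=np.radians(a);P=pen2w(p,[[0,-.118+.075*np.sin(t),.222+.075*np.cos(t)]])
    for n,im in(('top',c),('wrist',w)):
        u=project(im,P)[0].round().astype(int)
        print(a,n,u,im['pixels'][u[1],u[0]] if 0<=u[1]<480 else '')
E
python3 lev.py
```

```text
9.275 [ 0.53247773 -0.17012539  0.23306922] [-1.60250479 15.59822938  3.30492114]
50 top [351 231] [60 90 62]
50 wrist [334  46] [126 133 132]
30 top [360 228] [49 87 62]
30 wrist [336 102] [126 134 130]
10 top [372 226] [130 160 178]
10 wrist [336 185] [146 153 157]
-10 top [383 225] [47 87 59]
-10 wrist [335 268] [106 112 114]
-30 top [394 225] [46 47 48]
-30 wrist [334 324] [129 138 141]
-50 top [401 226] [39 44 41]
-50 wrist [332 348] [43 46 49]
```

The contact geometry puts the bar at about -50°, its end stop, with 15 N on it. The lever is over. I'll back off upward, go above the knob with the gripper open, and compute the knob position from the last wrist view.

>>> {"name": "move_arm", "arguments": {
  "plan": [0,0.2,0.8,0,0,0,0,0.8,1.2,0,0,0,0,1.6,1.2,0,0,0,0,2.3,1.2,0,0,0,0,2.76,1.0,0,0,0,0,2.76,1.0,0,0,0],
  "grip": 70
}}

```text
time_s: 10.12
eef_pos: [0.5331, -0.0331, 0.2837]
eef_rot: [0.0, 0.698, 0.716, -0.001]
wrist_force: [-0.6, 0.1, 0.3]
opening: 0.825
grasp_force: 0.0
```

Run:
```python
from h import *
from bench import ctrl
o=ctrl.get_obs();c=ctrl.camera('wrist');print(o['eef_pos'],o['opening'])
K=np.array([[c['fx'],0,c['cx']],[0,c['fy'],c['cy']],[0,0,1]])
def ray(px,org,att,z):
    n=cv2.undistortPoints(np.array([[px]],float),K,c['dist_coeffs'])[0,0];d=rot(att).apply([*n,1]);return org+d*(z-org[2])/d[2]
att1=[0.13281049,0.99107625,0.01119864,0.00195744];off=np.array([.50005,.1327,.51336])-[.5016,.0680,.3372]
print('knob',ray((323.8,213.3),np.array([.532,-.055,.236])+off,att1,.232))
p=[.533,-.0155,.0247]
s=ctrl.camera('side')
# lever ball: darkest around predicted -50 position in top & side
t=np.radians(-50)
for n in('side','top'):
    im=ctrl.camera(n);u=project(im,pen2w(p,[[0,-.118+.075*np.sin(t),.222+.075*np.cos(t)]]))[0].round().astype(int)
    print(n,u);print(im['pixels'][u[1]-5:u[1]+6,u[0]-5:u[0]+6].mean(2).astype(int))
# tips: wrist projection check, print gripper pad columns (bright) rows
cv2.imwrite('pics/w6.png',c['pixels'][:,:,::-1])
g=c['pixels'].mean(2).astype(int);print(project(c,[[o['eef_pos'][0],o['eef_pos'][1],o['eef_pos'][2]+.035]]))
```

```text
[ 0.53309227 -0.03313983  0.28368769] 0.8245717361554434
knob [ 0.53240572 -0.02723789  0.232     ]
side [317 271]
[[ 72 109 131 136 125  89  80  78  67  64  62]
 [ 95 102 122 129  98  93 127 132  81  63  63]
 [181 156 108  92  83  85 120 154  93  60  60]
 [189 194 124  88  85  83  89 102  66  58  62]
 [185 182 117  88  89  86  78  73  59  58  61]
 [180 160 106  89  89  85  78  72  60  58  61]
 [179 150  99  85  86  83  77  68  60  57  61]
 [194 144  95  81  80  77  73  69  56  57  63]
 [199 158 125  89  76  71  75 101  69  62  78]
 [167 138 126 113 102  93 112 159  96  65  90]
 [129 126 128 124 116 114 132 186 113  66  93]]
top [401 226]
[[203 204 189 137  74  49  48  49  45  43  46]
 [191 191 178 130  80  53  47  44  47  49  47]
 [184 178 162 120  74  53  44  52  46  46  52]
 [177 162 135  92  65  50  53  51  52  55  61]
 [155 135  98  72  58  58  60  58  69  92 104]
 [114  91  69  57  64  67  68  75 111 145 160]
 [ 74  57  54  60  68  69  74 103 151 189 205]
 [ 60  55  57  65  67  68  82 129 178 212 217]
 [ 65  69  67  67  73  76  97 151 194 211 216]
 [ 65  75  78  74  81  88 108 150 182 192 196]
 [ 74  80  79  83  84  91  96 120 143 153 154]]
[[321.76959203 299.94369685]]
```

Both views show the lever ball at the far-over position. The knob is at (0.532, -0.027). I'll descend over it and close.

>>> {"name": "move_arm", "arguments": {
  "plan": [0,0.1,-0.6,0,0,0,0,0.1,-1.2,0,0,0,0,0.1,-1.8,0,0,0,0,0.1,-2.3,0,0,0,0,0.1,-2.3,0,0,0]
}}

```text
time_s: 10.95
eef_pos: [0.5318, -0.0288, 0.1668]
eef_rot: [-0.002, 0.699, 0.715, -0.001]
wrist_force: [-0.2, -0.6, -0.7]
opening: 0.814
grasp_force: 0.0
```

>>> {"name": "move_arm", "arguments": {
  "plan": [0,0,0,0,0,0,0,0,0,0,0,0,0,0,0,0,0,0,0,0,0,0,0,0,0,0,0,0,0,0],
  "grip": 0
}}

```text
time_s: 11.58
eef_pos: [0.533, -0.0283, 0.1698]
eef_rot: [0.0, 0.698, 0.716, -0.0]
wrist_force: [-4.2, -1.0, 6.8]
opening: 0.166
grasp_force: 58.4
```

>>> {"name": "move_arm", "arguments": {
  "plan": [0,0,0.08,0,0,0,0,0,0.16,0,0,0,0,0,0.16,0,0,0]
}}

```text
time_s: 11.95
eef_pos: [0.5326, -0.0281, 0.1764]
eef_rot: [-0.0, 0.699, 0.716, -0.0]
wrist_force: [-2.9, -0.9, -3.9]
opening: 0.169
grasp_force: 58.6
```

Run:
```python
from h import *
from bench import ctrl
o=ctrl.get_obs();s=ctrl.camera('side');c=ctrl.camera('wrist')
a=s['pixels'][180:310,260:370,::-1];b=c['pixels'][150:400,220:420,::-1]
im=np.zeros((600,800,3),np.uint8);im[:378,:320]=cv2.resize(a,(320,378),interpolation=cv2.INTER_CUBIC);im[:,320:]=cv2.resize(b,(480,600),interpolation=cv2.INTER_CUBIC);cv2.imwrite('pics/w7.png',im)
print(o['eef_pos'],o['wrist_force'],o['torque'],o['opening'],o['grasp_force'])
```

```text
[ 0.53264827 -0.02812403  0.17637164] [-2.9223269  -0.90759052 -3.94094317] [-0.24250102  0.51961429  0.07012323] 0.16858764600483092 58.552066683769226
```

View pics/w7.png

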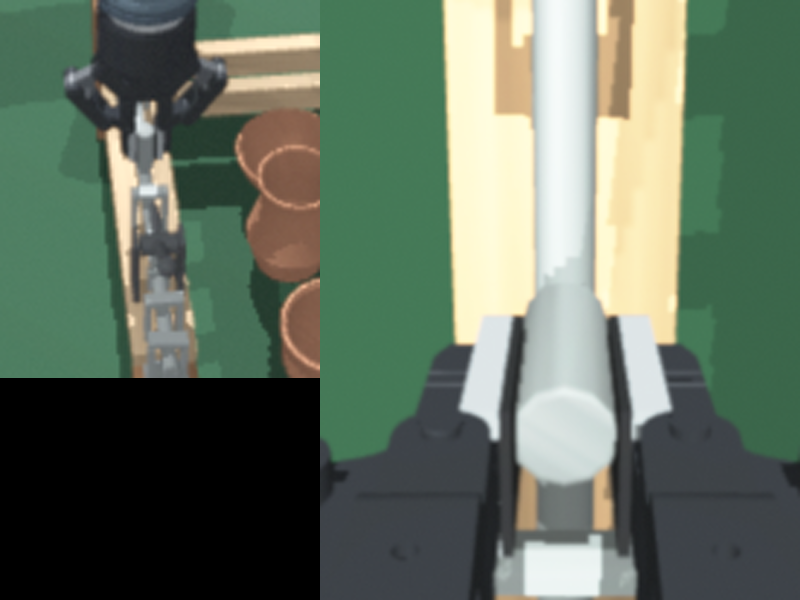

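The knob sits well between the pads, and the −3.9 N on z is the bolt's weight. I'll lift a little more.

>>> {"name": "move_arm", "arguments": {
  "plan": [0,0,0.09,0,0,0,0,0,0.09,0,0,0]
}}

```text
time_s: 12.3
eef_pos: [0.5329, -0.028, 0.1812]
eef_rot: [-0.0, 0.699, 0.716, -0.0]
wrist_force: [-4.4, -0.6, -3.2]
opening: 0.168
grasp_force: 58.7
```

>>> {"name": "move_arm", "arguments": {
  "plan": [0,0.15,0,0,0,0,0,0.3,0,0,0,0,-0.01,0.5,0,0,0,0,-0.01,0.7,0,0,0,0,-0.02,0.9,0,0,0,0,-0.02,1.0,0,0,0,0,-0.02,1.0,0,0,0,0]
}}

```text
time_s: 13.18
eef_pos: [0.5317, 0.0209, 0.1809]
eef_rot: [0.0, 0.698, 0.716, -0.001]
wrist_force: [-5.7, -5.3, -4.1]
opening: 0.163
grasp_force: 58.7
```

>>> {"name": "move_arm", "arguments": {
  "plan": [0,0.04,0,0,0,0,0,0.04,0,0,0,0]
}}

```text
time_s: 13.42
eef_pos: [0.5317, 0.021, 0.181]
eef_rot: [0.001, 0.699, 0.715, -0.002]
wrist_force: [-6.3, -11.3, -4.2]
opening: 0.173
grasp_force: 58.7
```

The bolt is against its back stop. Now I'll swing the gate about the hinge by 0.28 rad, turning the hand with it.

>>> {"name": "move_arm", "arguments": {
  "plan": [-0.1,0,0,0,0,-0.035,-0.2,0.005,0,0,0,-0.07,-0.3,0.01,0,0,0,-0.105,-0.4,0.02,0,0,0,-0.14]
}}

```text
time_s: 13.92
eef_pos: [0.5136, 0.0216, 0.1819]
eef_rot: [0.003, 0.747, 0.664, -0.001]
wrist_force: [0.1, -13.5, -3.3]
opening: 0.163
grasp_force: 58.8
```

>>> {"name": "move_arm", "arguments": {
  "plan": [-0.1,0.015,0,0,0,-0.035,-0.2,0.03,0,0,0,-0.07,-0.3,0.05,0,0,0,-0.105,-0.4,0.07,0,0,0,-0.14,-0.4,0.07,0,0,0,-0.14,-0.4,0.07,0,0,0,-0.14]
}}

```text
time_s: 14.68
eef_pos: [0.4931, 0.0251, 0.1817]
eef_rot: [0.003, 0.792, 0.611, -0.001]
wrist_force: [-3.1, -13.6, -4.0]
opening: 0.165
grasp_force: 58.8
```

Run:
```python
from h import *
from bench import ctrl
o=ctrl.get_obs();print(o['time_s'],o['eef_pos'],o['wrist_force'],o['opening'],o['grasp_force'])
H=pen2w([.533,-.0145,.0247],[0,.18,0])[0];v=(o['eef_pos']-H)[:2]
print('r',np.hypot(*v),'phi',np.arctan2(-v[0],-v[1])+.0247)
# gate visible? sample top image around predicted open/closed gate edge rails
c=ctrl.camera('top')
for f in(0,.2,.28,.36):
    q=R.from_euler('z',-f).apply([[0,-.33,0],[0,-.28,0]])+[0,.18,.16];u=project(c,pen2w([.533,-.0145,.0247],q)).round().astype(int);print(f,[(tuple(x),c['pixels'][x[1],x[0]].tolist()) for x in u])
```

```text
14.675 [0.49314479 0.02513544 0.18173056] [ -3.12233253 -13.60766902  -4.04128572] 0.16468463783206916 58.81980657577515
r 0.1447088269393228 phi 0.2719060949050661
0 [((np.int64(383), np.int64(239)), [49, 91, 62]), ((np.int64(363), np.int64(241)), [49, 92, 63])]
0.2 [((np.int64(384), np.int64(265)), [97, 93, 82]), ((np.int64(364), np.int64(263)), [112, 92, 69])]
0.28 [((np.int64(383), np.int64(275)), [224, 182, 129]), ((np.int64(363), np.int64(272)), [134, 110, 82])]
0.36 [((np.int64(381), np.int64(286)), [175, 141, 102]), ((np.int64(361), np.int64(281)), [226, 188, 133])]
```

>>> {"name": "move_arm", "arguments": {
  "plan": [-0.03,0.01,0,0,0,-0.01,-0.03,0.01,0,0,0,-0.01,-0.03,0.01,0,0,0,-0.01]
}}

```text
time_s: 15.1
eef_pos: [0.4917, 0.0255, 0.1817]
eef_rot: [0.003, 0.795, 0.607, -0.001]
wrist_force: [-1.9, -15.9, -4.2]
opening: 0.167
grasp_force: 58.9
```

```bash
python3 -c "
from bench import ctrl
o=ctrl.get_obs();print(o['eef_pos'],o['wrist_force'],o['grasp_force']);print(ctrl.hand_in())"
```

```text
[0.49170506 0.02550128 0.18173494] [ -1.92400357 -15.85940024  -4.21240894] 58.90142619609833
the job is handed in; nothing more can be done
None
```

The job is handed in at 15.1 s (verdict not shown): lever flipped fully over, bolt lifted and drawn back to its stop, and gate held by the knob about 0.28 rad open (free edge about 10 cm out).

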